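# Slide the boil-out pan to the double-ring zone

## Task

The flask in the small steel pan has boiled long enough. Take the pan off the hotplate zone marked with a single ring by sliding it across the glass, never lifting or tipping it, onto the zone marked with a double ring, so that its bottom lies inside the rings' outer circle and its handle points straight at the hotplate's front edge (the edge with the two knobs). Leave the flask in the pan, leave the little dish on the glass and the things beside the hotplate alone, and let go of the pan.

Things in the scene. Friction and masses are not known exactly. Their poses are not given: they have to be found in the camera images.
- hotplate: Fixed two-zone laboratory hotplate: steel housing with a flat dark glass top 265 mm deep (x) by 340 mm wide (y), glass 45 mm above the worktop. Origin at worktop height under the glass, 15 mm in front of the line through both zone centres and midway between them. Its own -x points to the front edge (125 mm from the origin; two black knobs on that front face), +x to the back edge (140 mm). It stands turned by up to about 13 degrees.
- zone_single: Flat printed mark on the glass: one thin light ring, radius 61 mm. The pan stands on it at the start. Origin at its centre, on the glass (45 mm above the worktop). It may be the left or the right zone; the zone centres are 156 mm apart along the hotplate's y.
- zone_double: Flat printed mark on the glass: two concentric thin light rings, radii 61 and 52 mm; the pan's destination. Origin at its centre, on the glass. It is the other zone.
- pan_center (a point): Centre of a small loose open steel pan, on its axis, half-way up (22.5 mm above its underside). Pan 95 mm across the rim, bottom 90 mm across, 45 mm high, wall 3 mm, floor 4 mm thick; about 0.4 kg, plus the flask of about 0.15 kg; slides on the glass with a few newtons. Its axes are those of the pan: z up, the handle points along its -x. At the start the handle points to the hotplate's front edge to within about 26 degrees either way.
- pan_grip (a point): Grip point in the middle of the pan's straight level black handle: 100 mm from the pan's axis along the pan's -x, 38 mm above the pan's underside (83 mm above the worktop). The handle is a bar 16 mm wide and 12 mm thick, reaching from 56 to 150 mm from the pan's axis; below it there are 32 mm of free space over the glass. Same axes as pan_center.
- flask_center (a point): Centre, half-way up, of the loose brass denture flask standing in the pan: a round block 57 mm across and 38 mm high, which has a few mm of play in the pan. Its top is 3 mm below the pan's rim.
- dish_center (a point): Centre, half-way up, of a small loose glass dappen dish, 42 mm across and 26 mm high, standing on the glass near the middle of the back edge, about 100 mm behind the line through both zone centres. Leave alone.
- model_center (a point): Centre, half-way up, of a loose white plaster tooth model, 61 x 72 x 31 mm, on the worktop left of the hotplate. Leave alone.
- bar_center (a point): Centre, half-way up, of a loose brown and cream polishing paste bar, 31 x 82 x 23 mm, on the worktop right of the hotplate. Leave alone.
Not all that is in view belongs to the job. Leave any purple or red look-alike of the part that bears flask_center alone. What is shaped like the part that bears pan_center but brown is not meant.

How it is judged:
By the outcome, as a careful person would: the job done as asked, in the order asked, and still so for the second after the job is handed in, with the robot touching nothing.
It also fails if it takes over 38 s, if anything falls off the work surface, if the arm or the gripper's body presses on something with over 40 N, if the wrist force passes 120 N, or if a joint passes its speed limit or range.

## Robot

A 6-joint arm with a two-finger parallel gripper is mounted at the origin on a cart in front of the work surface, level with it; the furniture and walls round the work are solid. World frame = base frame: x ahead of the robot, y to its left, z up, the work surface at z = 0. Lengths are in mm, angles in rad, forces in N, time in s.
With the tool pointing down it reaches from about 350 to 975 mm from the base axis. Payload 7.1 kg.
Tool frame: the origin (TCP) lies between the finger pads; the fingertips stand 19 mm ahead of it and the grasp point (between the pads) is the TCP; x points along the fingers, y is the direction in which the jaws open and shut, and the axes are right-handed (so a half turn about x gives the same grasp; the last joint's range is limited). The gripper opens to 88 mm and grips with 3 to 60 N. Pads are 20 mm wide; open, the fingers measure 115 mm over their backs; the gripper's body (75 mm by 178 mm) begins 61 mm behind the grasp point.
Start: joints at [1.177, 0.423, 1.63, -0, 1.089, -0.019], TCP at [228.772, 581.608, 241.675] pointing down, gripper open.
Joint ranges: [-3, 3], [-0.9, 2.11], [0.09, 2.58], [-1.31, 4.45], [0.11, 2.69], [-2.54, 2.54]. Speed limits (rad/s): [2.39, 2.39, 3.01, 3.14, 3.14, 3.14].

## Interface

Orientations are given as a unit quaternion [w, x, y, z].
In Python, from workcell import bot gives the robot as it stands.
- The arm moves only by the tool arm_command, never from a script. Its argument "moves" is a list of rows, each a list of 2 entries, a list of its own where there are three numbers: the shift along the tool's x, y, z in cm, then the turn, a rotation vector about the tool's x, y, z in degrees. A call has 1 to 8 rows; each row shifts and turns the pose as measured when the row begins, along the tool's axes as they then stand; what a row does not reach is not made up. A row lasts 1/10 s, in which the tool goes at most 50 mm and 8.59 degrees, less where a joint would pass 70% of its speed; a pose out of reach is approached as far as the arm can. A call is refused whole if a number of a shift passes 5 or a number of a turn 8.59, either way. A call with a gripper value outside its range is refused whole. "gripper" is the opening, from -1 (shut) to 1 (fully open), so that 0 is half open, set as the call begins (left out, the last holds). The fingers move at their own pace and stop on an object; "newtons" is the grip in N (left out, the last holds). Time passes only in rows, so rows that do not move let the fingers close. It gives the time, the measured TCP pose, the force and the opening at its end, in the units of the state.
- bot.get_obs(): the state, without advancing time (a new reading comes with each control period).
- bot.capture(name): name is "side" or "top"; returns the picture (420x560x3 uint8, red, green, blue); there is no depth.
- bot.camera_params(name): a dict with "intrinsics" (3x3 intrinsics, pixels), "k1" (the pictures are not rectified: a ray, as slopes to the right and down, at radius r is drawn at 1 + k1 r^2 times it, then the intrinsics apply), "T" (4x4, takes a point from camera to world coordinates). Camera axes: x right, y down, z forward; pixel columns grow to the right and rows downward; lengths in mm; the calibration is good to about 2 mm. A picture is of the moment at which its call begins. camera_params takes no time and is no camera call.
- bot.sign_off(): hands the job in, once; it reports no verdict.
The state is a dict: "clock": time; "qpos": joint angles; "qvel": joint speeds; "tau": joint torques, N m; "tcp_pos": TCP position; "tcp_rot": TCP orientation; "ft_force": force on the tool from outside, world axes, zero at the start; "wrist_torque": the same for the moment, N m; "opening": opening from 0.0 (shut) to 1.0 (fully open).
Only numpy, scipy, OpenCV 4.12 (cv2) and the standard library are available. Lean on these libraries where they do the work, as an engineer would, in place of code of your own. Each camera call takes 0.05 s, during which the arm holds its last target.

## Working session

There is one attempt and no reset: what is moved stays moved. The work goes in short steps, Python scripts to look and compute and a tool call to move; the robot and the scene stay as the last step left them, time stands still between calls to the robot, and variables do not carry over. Pictures are saved under pics/ and viewed, and the job is handed in when it is done.

Besides the shell and the picture viewer there is one more tool, called after "Request:" as name(argument=value, ...), one argument or row to a line, values as JSON. arm_command: Moves the arm, as the interface text tells. Its arguments: {"type":"object","properties":{"moves":{"type":"array"},"gripper":{"type":"number"},"newtons":{"type":"number"}},"required":["moves"]}

```bash
mkdir -p pics; ls; python3 - <<'E'
from workcell import bot
import cv2
for n in("side","top"):
    cv2.imwrite(f"pics/{n}0.png",bot.capture(n)[:,:,::-1])
    p=bot.camera_params(n);print(n,p)
print(bot.get_obs())
E
```

```text
pics
side {'intrinsics': array([[540.46272509,   0.        , 280.02260443],
       [  0.        , 540.46272509, 216.4630596 ],
       [  0.        ,   0.        ,   1.        ]]), 'k1': 0.0290607580647216, 'T': array([[ 9.99512339e-01,  5.85458425e-03,  3.06725928e-02,
         5.29397647e+02],
       [-2.13586197e-02, -5.88373132e-01,  8.08307409e-01,
        -1.12992837e+03],
       [ 2.27792333e-02, -8.08568353e-01, -5.87961160e-01,
         8.72711430e+02],
       [ 0.00000000e+00,  0.00000000e+00,  0.00000000e+00,
         1.00000000e+00]])}
top {'intrinsics': array([[457.42529587,   0.        , 282.25131528],
       [  0.        , 457.42529587, 207.37189107],
       [  0.        ,   0.        ,   1.        ]]), 'k1': -0.04357739748223285, 'T': array([[ 2.38393482e-02, -9.84250497e-01,  1.75164624e-01,
         3.55932206e+02],
       [-9.99388396e-01, -2.79467612e-02, -2.10193452e-02,
         7.04782601e+00],
       [ 2.55835849e-02, -1.74556405e-01, -9.84314757e-01,
         1.31099917e+03],
       [ 0.00000000e+00,  0.00000000e+00,  0.00000000e+00,
         1.00000000e+00]])}
{'clock': 0.1, 'qpos': array([ 1.17698683e+00,  4.23742898e-01,  1.63057725e+00, -1.71153346e-05,
        1.08860506e+00, -1.89928678e-02]), 'qvel': array([ 1.47897462e-03, -3.45437159e-03, -1.89988712e-03,  7.37471449e-04,
        7.45568244e-05,  9.71980335e-05]), 'tau': array([-7.92509218e-04, -5.45614350e+01, -2.74321461e+01,  6.44407701e-02,
        1.88275811e-02,  1.46506397e-05]), 'tcp_pos': array([228.61354045, 581.19470204, 241.0071284 ]), 'tcp_rot': array([ 0.69463469,  0.13127832,  0.6948173 , -0.13220278]), 'ft_force': array([-0.38670691,  0.28197695,  0.58489203]), 'wrist_torque': array([ 0.00570028, -0.01384141,  0.03044889]), 'opening': 1.0009099342433037}
```

View pics/top0.png

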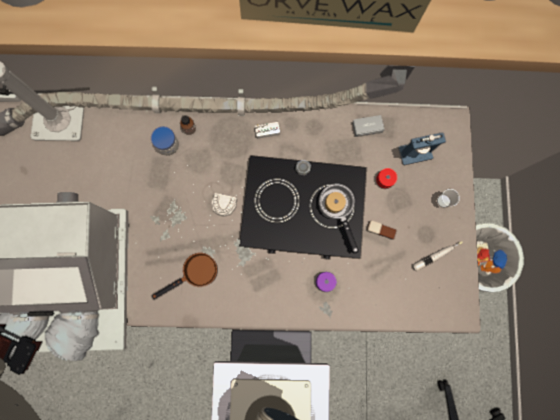

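View pics/side0.png

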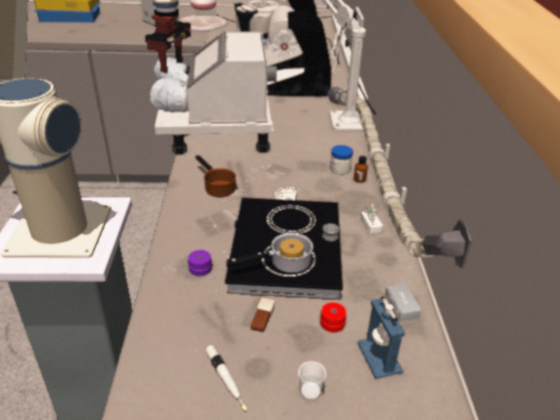

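The top view shows the steel pan with the brass flask on the right-hand zone at (335,203), with its handle running to about (351,250). The double ring is on the left at (277,200), and the dish is at (303,168).

Look-alikes:
- **Pan:** the steel pan at (335,203) is the right one; the brown pan at (200,270) is not.
- **Flask:** the brass one at (336,203) is the right one; purple (326,282) and red (387,178) are not.

Next is a close crop.

```bash
cat > h.py <<'E'
import numpy as np, cv2
from workcell import bot
def ray(n,px):
    p=bot.camera_params(n);K=p["intrinsics"];k=p["k1"];T=p["T"]
    px=np.atleast_2d(np.asarray(px,float))
    d=(px-[K[0,2],K[1,2]])/[K[0,0],K[1,1]]
    u=d.copy()
    for _ in range(20): u=d/(1+k*(u**2).sum(1,keepdims=True))
    r=np.c_[u,np.ones(len(u))]@T[:3,:3].T
    return T[:3,3],r
def plane(n,px,z):
    o,r=ray(n,px); return o+r*((z-o[2])/r[:,2])[:,None]
def proj(n,P):
    p=bot.camera_params(n);T=p["T"];K=p["intrinsics"]
    q=(np.atleast_2d(P)-T[:3,3])@T[:3,:3]; s=q[:,:2]/q[:,2:]
    s=s*(1+p["k1"]*(s**2).sum(1,keepdims=True))
    return s*[K[0,0],K[1,1]]+[K[0,2],K[1,2]]
E
python3 - <<'E'
from h import *
t=cv2.imread("pics/top0.png")
c=t[145:270,230:380];cv2.imwrite("pics/c1.png",cv2.resize(c,None,fx=5,fy=4.8,interpolation=cv2.INTER_CUBIC))
s=cv2.imread("pics/side0.png")
c=s[190:310,215:355];cv2.imwrite("pics/c2.png",cv2.resize(c,None,fx=5,fy=5,interpolation=cv2.INTER_CUBIC))
E
```

```text
(no output)
```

View pics/c1.png

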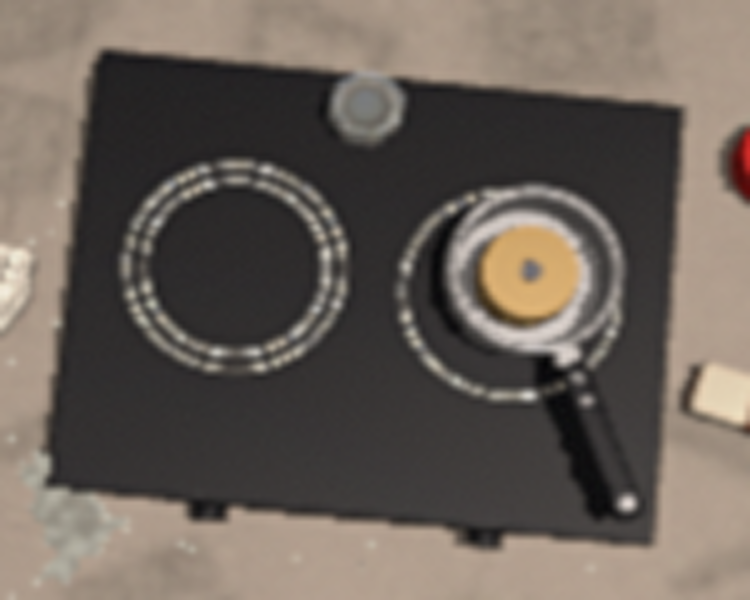

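View pics/c2.png

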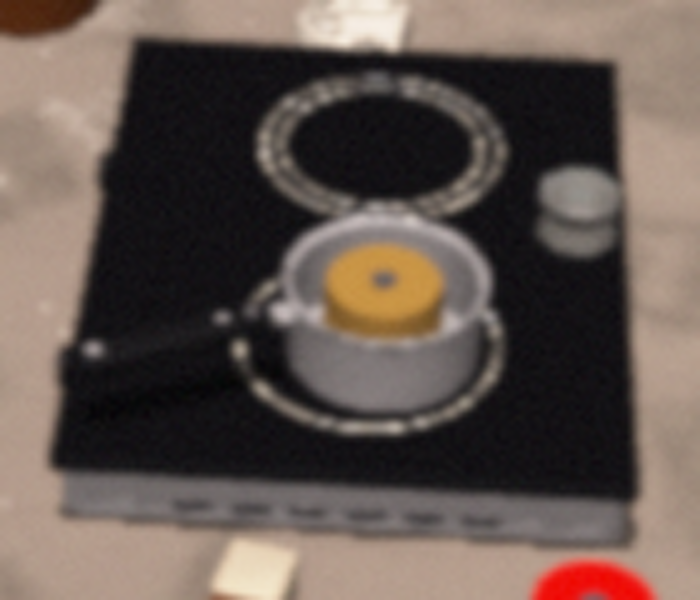

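The crops confirm the choice. In the first crop the steel pan's rim spans x 443–627 and y 183–353, and the handle rivets are at (587,400) and (627,502). The double ring is centred near (235,266), and the glass corners are visible.

```bash
cat > m.py <<'E'
from h import *
import sys
def up(X,x0,y0,fx,fy): X=np.asarray(X,float); return (X+.5)/[fx,fy]-.5+[x0,y0]
def circ(P):
    A=np.c_[2*P[:,:2],np.ones(len(P))];s=np.linalg.lstsq(A,(P[:,:2]**2).sum(1),rcond=None)[0]
    return s[:2],np.sqrt(s[2]+s[0]**2+s[1]**2)
E
python3 - <<'E'
from m import *
C=plane("top",up([(103,50),(684,107),(655,543),(48,486)],230,145,5,4.8),45)
print("corners",C.round(1)); 
print("sides",[np.linalg.norm(C[i]-C[(i+1)%4]).round(1) for i in range(4)])
for a,b in((0,1),(3,2),(3,0),(2,1)):
    d=C[b]-C[a];print(np.degrees(np.arctan2(d[1],d[0])).round(2))
for n,f in(("top","top0"),("side","side0")):
    g=cv2.imread(f"pics/{f}.png").astype(int).max(2)
    # light pixels on glass plane
    ys,xs=np.mgrid[0:420,0:560];px=np.c_[xs.ravel(),ys.ravel()]
    P=plane(n,px,45)[:,:2];v=g.ravel()
    guess=plane("top",up([(235,266)],230,145,5,4.8),45)[0,:2]
    r=np.linalg.norm(P-guess,axis=1)
    m=(v>90)&(r<75)&(r>40)
    if n=="side": 
        # exclude the pan side
        m&=P[:,1]>guess[1]-45
    w=v[m]-60; Q=P[m]
    c=guess
    # outer & inner radii mean: iterative alternate using two-radius assignment
    for _ in range(20):
        rr=np.linalg.norm(Q-c,axis=1);u=(Q-c)/rr[:,None]
        t=np.where(rr>56.5,61,52)
        A=np.c_[u];s=np.linalg.lstsq(A*w[:,None]**.5,(rr-t)*w**.5,rcond=None)[0];c=c+s
    print(n,"double",c.round(1),m.sum(),np.median(abs(np.linalg.norm(Q-c,axis=1)-t)))
    if n=="top":
        X=np.array([(443,270),(627,270),(535,183),(600,215),(475,215),(612,320),(462,325)])
        R=plane(n,up(X,230,145,5,4.8),90);print("rim",circ(R))
        H=plane(n,up([(587,400),(627,502)],230,145,5,4.8),89);print("rivets",H.round(1))
        print("flask",plane(n,up([(531,270)],230,145,5,4.8),87).round(1))
        print("dish",plane(n,up([(367,105)],230,145,5,4.8),71).round(1))
    else:
        X=np.array([(282,280),(491,285),(385,213),(318,235),(460,238),(385,347)])
        R=plane(n,up(X,215,190,5,5),90);print("rim",circ(R))
        H=plane(n,up([(222,317),(94,349)],215,190,5,5),89);print("rivets",H.round(1))
        print("flask",plane(n,up([(384,280)],215,190,5,5),87).round(1))
        K=plane(n,up([(136,40),(614,63),(635,497),(53,467)],215,190,5,5),45);print(K.round(1))
        for a,b in((0,1),(3,2),(3,0),(2,1)):
            d=K[b]-K[a];print(np.degrees(np.arctan2(d[1],d[0])).round(2))
E
```

```text
corners [[ 731.    75.5   45. ]
 [ 706.3 -259.2   45. ]
 [ 445.5 -240.8   45. ]
 [ 469.8   96.5   45. ]]
sides [np.float64(335.6), np.float64(261.4), np.float64(338.1), np.float64(262.1)]
-94.22
-94.12
-4.59
-4.03
top double [601.8  -3.6] 512 1.6077295660151023
rim (array([ 593.91110657, -167.27068187]), np.float64(49.96302524569543))
rivets [[ 521.9 -195.5   89. ]
 [ 464.9 -217.1   89. ]]
flask [[ 596.  -165.1   87. ]]
dish [[694.6 -74.8  71. ]]
side double [600.5  -1.5] 279 1.6637141133332634
rim (array([ 595.56636541, -166.74819531]), np.float64(47.610542706206274))
rivets [[ 519.9 -192.9   89. ]
 [ 463.4 -215.3   89. ]]
flask [[ 594.2 -163.6   87. ]]
[[ 470.1   94.4   45. ]
 [ 729.8   75.3   45. ]
 [ 702.7 -262.6   45. ]
 [ 445.5 -244.2   45. ]]
-4.2
-4.1
85.84
85.41
```

```bash
python3 - <<'E'
from m import *
from scipy.spatial.transform import Rotation as Ro
o=bot.get_obs();q=o["tcp_rot"];R=Ro.from_quat(q,scalar_first=True);print(R.as_matrix().round(3))
for n in("top","side"):print(n,proj(n,[o["tcp_pos"],[228,581,0],[300,400,241],[501,-202,83]]).round(0))
for name,px,z in(("boxR top",(90,205),200),("boxR bottom",(125,350),0),("box bot back",(125,210),0)):
    print(name,plane("top",[px],z).round(0))
yaw=20.7
Rt=Ro.from_euler('z',yaw,degrees=True).as_matrix()
# tool x=-z, tool y = pan y or -y
for s in(1,-1):
    y=s*Rt[:,1];x=np.array([0,0,-1.]);M=np.c_[x,y,np.cross(x,y)]
    d=R.inv()*Ro.from_matrix(M);print(s,np.degrees(d.as_rotvec()).round(1))
E
```

```text
[[-0.     0.366  0.931]
 [-0.001  0.931 -0.366]
 [-1.    -0.001 -0.   ]]
top [[ 16. 338.]
 [ 63. 329.]
 [ 98. 308.]
 [349. 236.]]
side [[171.  62.]
 [177. 130.]
 [186.  84.]
 [251. 258.]]
boxR top [[546. 457. 200.]]
boxR bottom [[177. 404.   0.]]
box bot back [[569. 435.   0.]]
1 [-42.2  -0.    0.1]
-1 [1.378e+02 1.000e-01 0.000e+00]
```

Request:
arm_command(
  moves=[
    [[0,-2.3,0.9],[0,0,0]],
    [[0,-4.3,1.7],[0,0,0]],
    [[0,-4.3,1.7],[0,0,0]],
    [[0,-4.3,1.7],[0,0,0]],
    [[0,-4.3,1.7],[0,0,0]],
    [[0,-4.3,1.7],[0,0,0]],
  ],
  gripper=1,
)

```text
clock: 0.7
tcp_pos: [228.0, 320.9, 238.2]
tcp_rot: [0.695, 0.129, 0.695, -0.131]
ft_force: [1.1, -0.7, 0.5]
opening: 0.997
```

Request:
arm_command(
  moves=[
    [[0,-3.2,3.7],[0,0,0]],
    [[0,-3.2,3.7],[0,0,0]],
    [[0,-3.2,3.7],[0,0,0]],
    [[0,-3.2,3.7],[0,0,0]],
    [[0,-3.2,3.7],[0,0,0]],
    [[0,-3.2,3.7],[0,0,0]],
    [[0,-3.2,3.7],[0,0,0]],
    [[0,-3.2,3.7],[0,0,0]],
  ],
)

```text
clock: 1.5
tcp_pos: [410.5, -35.8, 239.2]
tcp_rot: [0.696, 0.127, 0.695, -0.128]
ft_force: [1.4, -0.1, -0.7]
opening: 1.0
```

Request:
arm_command(
  moves=[
    [[0,0,0],[-8.44,0,0]],
    [[0,0,0],[-8.44,0,0]],
    [[0,0,0],[-8.44,0,0]],
    [[0,0,0],[-8.44,0,0]],
    [[0,0,0],[-8.44,0,0]],
    [[0,0,0],[0,0,0]],
  ],
)

```text
clock: 2.1
tcp_pos: [412.4, -43.4, 238.1]
tcp_rot: [0.694, -0.136, 0.694, 0.134]
ft_force: [0.6, 0.6, -1.0]
opening: 1.004
```

```bash
cat > go.py <<'E'
from m import *
from scipy.spatial.transform import Rotation as Ro
def go(p,yaw):
    o=bot.get_obs();R=Ro.from_quat(o["tcp_rot"],scalar_first=True)
    y=Ro.from_euler('z',yaw,degrees=True).as_matrix()[:,1];x=np.array([0,0,-1.]);M=np.c_[x,y,np.cross(x,y)]
    print("t",o["clock"],"pos",o["tcp_pos"].round(1),"F",o["ft_force"].round(1),"op",round(o["opening"],3))
    Y=R.as_matrix()[:,1];print("yaw",np.degrees(np.arctan2(-Y[0],Y[1])).round(2))
    print("shift cm",(R.inv().apply(np.array(p)-o["tcp_pos"])/10).round(2),"turn",np.degrees((R.inv()*Ro.from_matrix(M)).as_rotvec()).round(2))
E
python3 -c "
from go import *
go([501.2,-202.3,160],20.7)"
```

```text
t 2.1 pos [412.4 -43.4 238.1] F [ 0.6  0.6 -1. ] op 1.004
yaw 21.99
shift cm [  7.85 -18.04   2.29] turn [ 1.29 -0.03  0.13]
```

Request:
arm_command(
  moves=[
    [[0.5,-4.5,0.6],[1.3,0,0]],
    [[1,-4.5,0.6],[0,0,0]],
    [[1.5,-4.5,0.6],[0,0,0]],
    [[2,-3.5,0.4],[0,0,0]],
    [[1.5,-0.8,0.1],[0,0,0]],
    [[0,0,0],[0,0,0]],
  ],
)

```text
clock: 2.7
tcp_pos: [500.2, -207.3, 171.1]
tcp_rot: [0.698, -0.12, 0.696, 0.118]
ft_force: [0.0, 0.2, 0.4]
opening: 0.997
```

```bash
python3 - <<'E'
from go import *
go([501.2,-202.3,83],20.7)
for n in("side","top"):
    im=bot.capture(n)[:,:,::-1]
    if n=="side":im=cv2.resize(im[150:310,190:350],None,fx=3.7,fy=3.7,interpolation=cv2.INTER_CUBIC)
    cv2.imwrite(f"pics/{n}1.png",im)
E
```

```text
t 2.7 pos [ 500.2 -207.3  171.1] F [0.  0.2 0.4] op 0.997
yaw 19.35
shift cm [8.81 0.47 0.24] turn [-1.35  0.1   0.18]
```

View pics/side1.png

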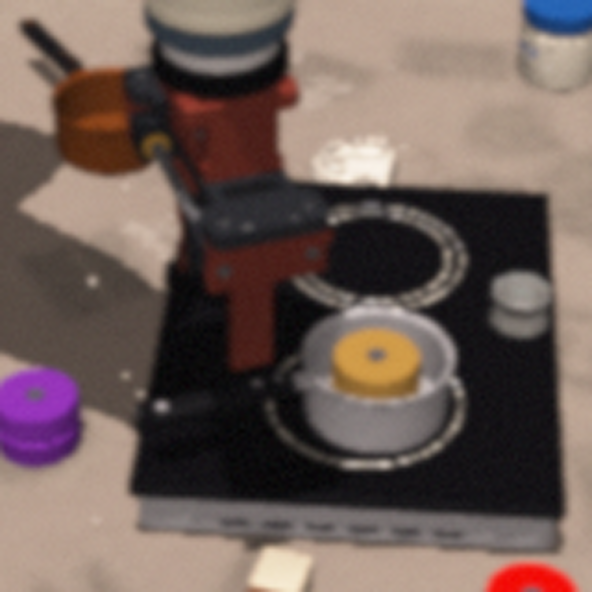

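The gripper is above the handle: the near finger tip is at crop (252,365), just over the handle, which runs from (160,405) to (290,380). The pan has not moved, so I'll descend.

Request:
arm_command(
  moves=[
    [[2.5,0.4,0.2],[-1.3,0,0]],
    [[2.5,0,0],[0,0,0]],
    [[1.8,0,0],[0,0,0]],
    [[0.8,0,0],[0,0,0]],
    [[0,0,0],[0,0,0]],
  ],
)

```text
clock: 3.3
tcp_pos: [503.2, -198.6, 101.0]
tcp_rot: [0.699, -0.13, 0.692, 0.124]
ft_force: [0.4, -0.5, 0.7]
opening: 1.0
```

```bash
python3 -c "
from go import *
go([501.2,-202.3,83],20.7)"
```

```text
t 3.3 pos [ 503.2 -198.6  101. ] F [ 0.4 -0.5  0.7] op 1.0
yaw 20.72
shift cm [ 1.8  -0.26 -0.34] turn [0.02 0.52 0.54]
```

Request:
arm_command(
  moves=[
    [[1.2,-0.25,-0.3],[0,0.4,0.4]],
    [[0.6,0,0],[0,0,0]],
    [[0,0,0],[0,0,0]],
  ],
)

```text
clock: 3.6
tcp_pos: [502.7, -202.1, 84.4]
tcp_rot: [0.697, -0.129, 0.694, 0.126]
ft_force: [-0.1, 0.1, 0.1]
opening: 1.0
```

```bash
python3 -c "
from go import *
go([501.2,-202.3,83],20.7)"
```

```text
t 3.6 pos [ 502.7 -202.1   84.4] F [-0.1  0.1  0.1] op 1.0
yaw 20.73
shift cm [ 0.14  0.04 -0.15] turn [0.03 0.26 0.27]
```

Request:
arm_command(
  moves=[
    [[0.1,0,0],[0,0.25,0.25]],
    [[0,0,0],[0,0,0]],
    [[0,0,0],[0,0,0]],
    [[0,0,0],[0,0,0]],
    [[0,0,0],[0,0,0]],
    [[0,0,0],[0,0,0]],
    [[0,0,0],[0,0,0]],
    [[0,0,0],[0,0,0]],
  ],
  gripper=-1,
  newtons=25,
)

```text
clock: 4.4
tcp_pos: [503.5, -202.7, 84.5]
tcp_rot: [0.696, -0.127, 0.695, 0.127]
ft_force: [0.1, -0.3, 1.0]
opening: 0.311
```

```bash
python3 - <<'E'
from go import *
go([501.3,4.3,83],-4.2)
for n in("side","top"):
    im=bot.capture(n)[:,:,::-1]
    cv2.imwrite(f"pics/{n}2f.png",im)
    im=im[150:310,190:350] if n=="side" else im[130:290,230:390]
    cv2.imwrite(f"pics/{n}2.png",cv2.resize(im,None,fx=3.7,fy=3.7,interpolation=cv2.INTER_CUBIC))
E
```

```text
t 4.4 pos [ 503.5 -202.7   84.5] F [ 0.1 -0.3  1. ] op 0.311
yaw 20.68
shift cm [ 0.14 19.44  7.11] turn [24.88  0.09  0.06]
```

View pics/side2.png

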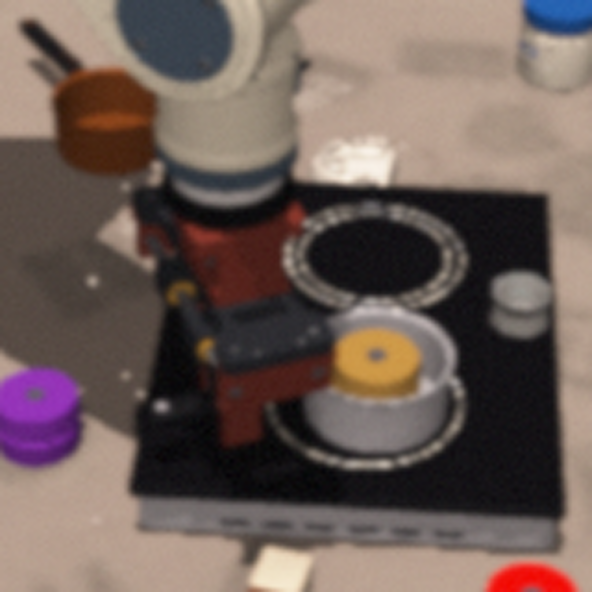

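View pics/top2.png

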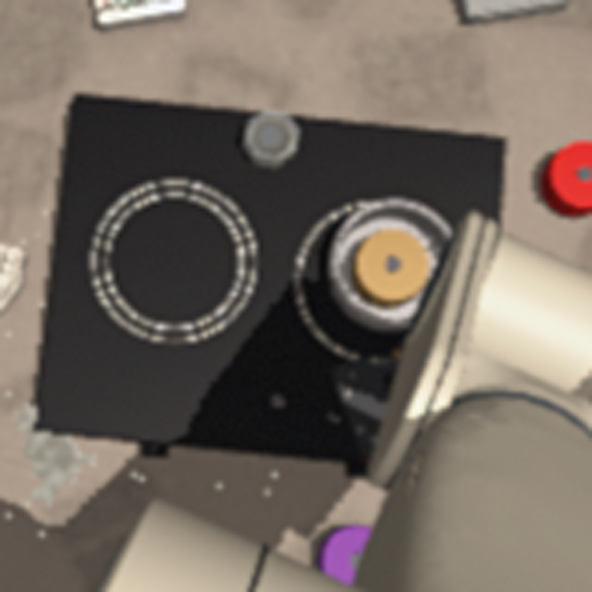

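The pan has not moved and the fingers straddle the handle, still closing. I'll let them finish.

Request:
arm_command(
  moves=[
    [[0,0,0],[0,0,0]],
    [[0,0,0],[0,0,0]],
    [[0,0,0],[0,0,0]],
    [[0,0,0],[0,0,0]],
    [[0,0,0],[0,0,0]],
  ],
)

```text
clock: 5.0
tcp_pos: [503.2, -202.3, 84.5]
tcp_rot: [0.696, -0.127, 0.695, 0.127]
ft_force: [-0.3, 1.0, 0.6]
opening: 0.184
```

```bash
python3 -c "
from go import *
go([501.3,4.3,83],-4.2)"
```

```text
t 5.0 pos [ 503.2 -202.3   84.5] F [-0.3  1.   0.6] op 0.184
yaw 20.74
shift cm [ 0.14 19.39  7.14] turn [24.94  0.05  0.03]
```

Request:
arm_command(
  moves=[
    [[0,0.3,0.1],[0.4,0,0]],
    [[0,0.5,0.2],[0.6,0,0]],
    [[0,0.6,0.2],[0.8,0,0]],
    [[0,0.65,0.2],[0.8,0,0]],
    [[0,0.65,0.2],[0.8,0,0]],
  ],
)

```text
clock: 5.5
tcp_pos: [503.0, -173.5, 84.6]
tcp_rot: [0.7, -0.105, 0.699, 0.103]
ft_force: [0.5, -3.8, -0.3]
opening: 0.176
```

```bash
python3 -c "
from go import *
go([501.3,4.3,84.5],-4.2)"
```

```text
t 5.5 pos [ 503.  -173.5   84.6] F [ 0.5 -3.8 -0.3] op 0.176
yaw 16.87
shift cm [-0.03 17.07  5.  ] turn [21.07  0.11  0.12]
```

Request:
arm_command(
  moves=[
    [[0,0.67,0.2],[0.85,0,0]],
    [[0,0.67,0.19],[0.85,0,0]],
    [[0,0.68,0.18],[0.85,0,0]],
    [[0,0.68,0.17],[0.85,0,0]],
    [[0,0.68,0.16],[0.85,0,0]],
    [[0,0.68,0.15],[0.85,0,0]],
    [[0,0.69,0.14],[0.85,0,0]],
    [[0,0.69,0.13],[0.85,0,0]],
  ],
)

```text
clock: 6.3
tcp_pos: [502.7, -111.3, 84.5]
tcp_rot: [0.705, -0.059, 0.704, 0.058]
ft_force: [-0.2, -2.6, -0.9]
opening: 0.179
```

```bash
python3 - <<'E'
from go import *
go([501.3,4.3,84.5],-4.2)
im=bot.capture("side")[:,:,::-1]
cv2.imwrite("pics/side3.png",cv2.resize(im[150:310,190:350],None,fx=3.7,fy=3.7,interpolation=cv2.INTER_CUBIC))
E
```

```text
t 6.3 pos [ 502.7 -111.3   84.5] F [-0.2 -2.6 -0.9] op 0.179
yaw 9.52
shift cm [-0.02 11.42  1.77] turn [13.72  0.11  0.1 ]
```

View pics/side3.png

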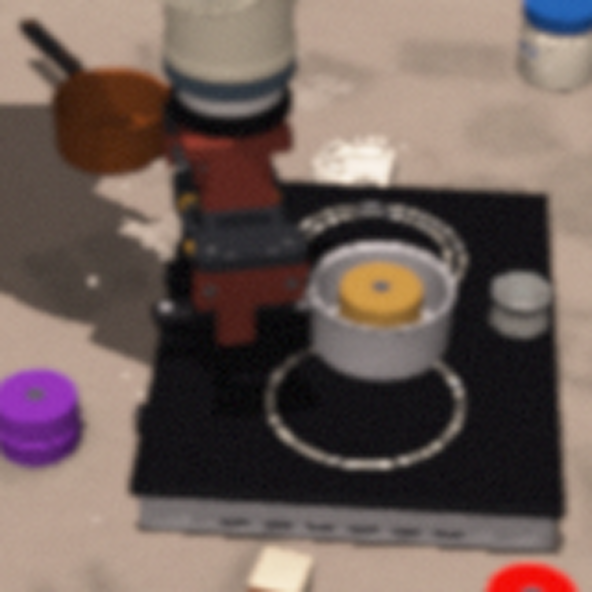

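Partway through: the pan is flat, its rim centred near crop (382,295), clear of the dish at (520,305), with the flask inside.

Request:
arm_command(
  moves=[
    [[0,0.79,0.13],[0.95,0,0]],
    [[0,0.79,0.12],[0.95,0,0]],
    [[0,0.79,0.1],[0.95,0,0]],
    [[0,0.8,0.09],[0.95,0,0]],
    [[0,0.8,0.07],[0.95,0,0]],
    [[0,0.8,0.06],[0.95,0,0]],
    [[0,0.8,0.04],[0.95,0,0]],
    [[0,0.8,0.03],[0.95,0,0]],
  ],
)

```text
clock: 7.15
tcp_pos: [501.7, -42.4, 84.5]
tcp_rot: [0.707, -0.01, 0.707, 0.009]
ft_force: [-0.5, -3.0, 0.6]
opening: 0.18
```

```bash
python3 - <<'E'
from go import *
go([503,4.3,84.5],-4.2)
E
```

```text
t 7.15 pos [501.7 -42.4  84.5] F [-0.5 -3.   0.6] op 0.18
yaw 1.51
shift cm [-0.    4.66  0.26] turn [5.71 0.07 0.07]
```

Request:
arm_command(
  moves=[
    [[0,0.8,0.04],[0.95,0,0]],
    [[0,0.8,0.03],[0.95,0,0]],
    [[0,0.8,0.02],[0.95,0,0]],
    [[0,0.7,0.02],[0.9,0,0]],
    [[0,0.6,0],[0.7,0,0]],
    [[0,0.4,0],[0.5,0,0]],
    [[0,0.2,0],[0.3,0,0]],
  ],
)

```text
clock: 7.85
tcp_pos: [502.1, 4.1, 84.5]
tcp_rot: [0.707, 0.024, 0.707, -0.025]
ft_force: [-0.6, -3.6, 1.0]
opening: 0.179
```

```bash
python3 - <<'E'
from go import *
go([503,4.3,84.5],-4.2)
for n in("side","top"):
    im=bot.capture(n)[:,:,::-1]
    cv2.imwrite(f"pics/{n}4f.png",im)
    im=im[150:310,190:350] if n=="side" else im[130:290,230:390]
    cv2.imwrite(f"pics/{n}4.png",cv2.resize(im,None,fx=3.7,fy=3.7,interpolation=cv2.INTER_CUBIC))
E
```

```text
t 7.85 pos [502.1   4.1  84.5] F [-0.6 -3.6  1. ] op 0.179
yaw -4.01
shift cm [-0.    0.03  0.09] turn [ 0.19 -0.02  0.08]
```

View pics/side4.png

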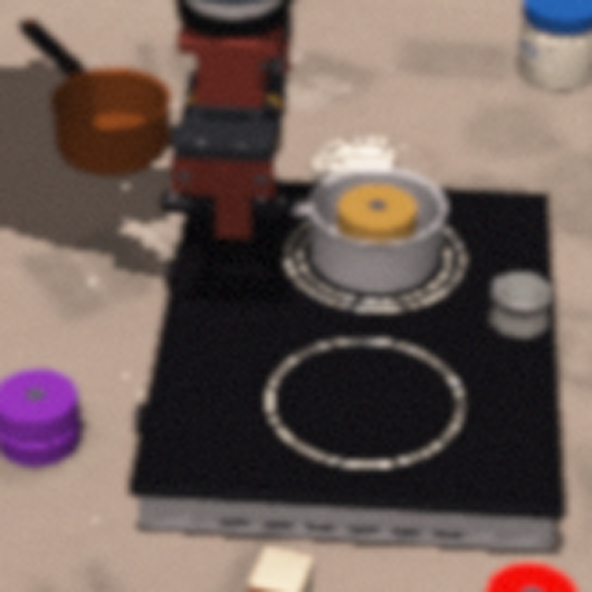

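View pics/top4.png

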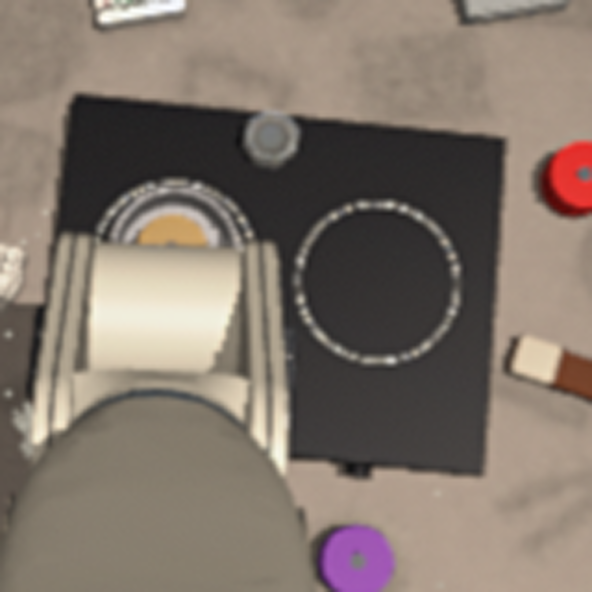

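The pan now stands in the double ring with the flask in it, its rim at about x 308–448 in the side crop. I'll measure it before letting go.

```bash
python3 - <<'E'
from go import *
for n in("top","side"):
    im=cv2.imread(f"pics/{n}4f.png");g=im.max(2).ravel().astype(float)
    ys,xs=np.mgrid[0:420,0:560];P=plane(n,np.c_[xs.ravel(),ys.ravel()],45)[:,:2]
    c=np.array([590,-158.])
    for _ in range(8):
        r=np.linalg.norm(P-c,axis=1);m=(g>90)&(abs(r-61)<6);u=(P[m]-c)/r[m][:,None]
        c=c+np.linalg.lstsq(u,r[m]-61,rcond=None)[0]
    print(n,"single",c.round(1),m.sum(),r[m].mean().round(1))
X=np.array([(305,205),(448,205),(378,168),(330,180),(428,181)])
print("rim",circ(plane("side",up(X,190,150,3.7,3.7),90)))
print("flask",plane("side",up([(378,205)],190,150,3.7,3.7),87))
B=up([(382,292),(345,283),(420,284)],190,150,3.7,3.7)
print("bottom",plane("side",B,45).round(1))
E
```

```text
top single [ 590.  -159.3] 295 61.0
side single [ 588.4 -157.3] 286 60.9
rim (array([601.12582761,  -8.58751269]), np.float64(49.13205451287323))
flask [[6.01475551e+02 2.85878988e-02 8.70000000e+01]]
bottom [[604.  -43.7  45. ]
 [579.  -33.7  45. ]
 [630.5 -34.4  45. ]]
```

The single-to-double vector gives a hotplate yaw of −4.4°, and the tool reads −4.0°. The centre is within a few mm of the target and the tolerance is 16 mm. I'll trim the last of the angle and release.

Request:
arm_command(
  moves=[
    [[0,0,0.05],[0.3,0,0]],
    [[0,0,0],[0,0,0]],
    [[0,0,0],[0,0,0]],
  ],
)

```text
clock: 8.25
tcp_pos: [502.2, 4.0, 84.5]
tcp_rot: [0.706, 0.026, 0.707, -0.027]
ft_force: [-1.2, -0.1, 0.2]
opening: 0.179
```

Request:
arm_command(
  moves=[
    [[0,0,0],[0,0,0]],
    [[0,0,0],[0,0,0]],
    [[0,0,0],[0,0,0]],
    [[0,0,0],[0,0,0]],
    [[0,0,0],[0,0,0]],
    [[0,0,0],[0,0,0]],
    [[0,0,0],[0,0,0]],
    [[0,0,0],[0,0,0]],
  ],
  gripper=0.3,
)

```text
clock: 9.05
tcp_pos: [502.7, 4.1, 84.4]
tcp_rot: [0.707, 0.026, 0.707, -0.026]
ft_force: [-0.1, -0.3, -0.8]
opening: 0.648
```

```bash
python3 - <<'E'
from go import *
go([503,4.3,84.5],-4.4)
E
```

```text
t 9.05 pos [502.7   4.1  84.4] F [-0.1 -0.3 -0.8] op 0.648
yaw -4.25
shift cm [-0.01  0.02  0.03] turn [ 0.15 -0.02  0.03]
```

Released. Now I'll lift straight up, then back away so the top camera has a clear view.

Request:
arm_command(
  moves=[
    [[-1.5,0,0],[0,0,0]],
    [[-3,0,0],[0,0,0]],
    [[-4,0,0],[0,0,0]],
    [[-4,0,0],[0,0,0]],
    [[-4,0,0],[0,0,0]],
    [[-3,0,0],[0,0,0]],
    [[0,0,0],[0,0,0]],
  ],
)

```text
clock: 9.75
tcp_pos: [501.8, 4.2, 285.9]
tcp_rot: [0.705, 0.026, 0.708, -0.026]
ft_force: [0.6, 0.4, -0.0]
opening: 0.65
```

Request:
arm_command(
  moves=[
    [[0,3,0],[0,0,0]],
    [[0,5,0],[0,0,0]],
    [[0,5,0],[0,0,0]],
    [[0,5,0],[0,0,0]],
    [[0,5,0],[0,0,0]],
    [[0,4,0],[0,0,0]],
    [[0,2,0],[0,0,0]],
    [[0,0,0],[0,0,0]],
  ],
)

```text
clock: 10.55
tcp_pos: [521.9, 300.6, 279.1]
tcp_rot: [0.704, 0.026, 0.709, -0.029]
ft_force: [0.3, -0.5, -0.9]
opening: 0.65
```

```bash
python3 - <<'E'
from go import *
go([503,4.3,84.5],-4.4)
for n in("side","top"):
    im=bot.capture(n)[:,:,::-1]
    cv2.imwrite(f"pics/{n}5f.png",im)
    im=im[190:310,215:355] if n=="side" else im[145:270,230:380]
    cv2.imwrite(f"pics/{n}5.png",cv2.resize(im,None,fx=5,fy=5 if n=="side" else 4.8,interpolation=cv2.INTER_CUBIC))
E
```

```text
t 10.55 pos [521.9 300.6 279.1] F [ 0.3 -0.5 -0.9] op 0.65
yaw -4.48
shift cm [ 19.58 -29.6    0.58] turn [-0.08 -0.44  0.24]
```

View pics/top5.png

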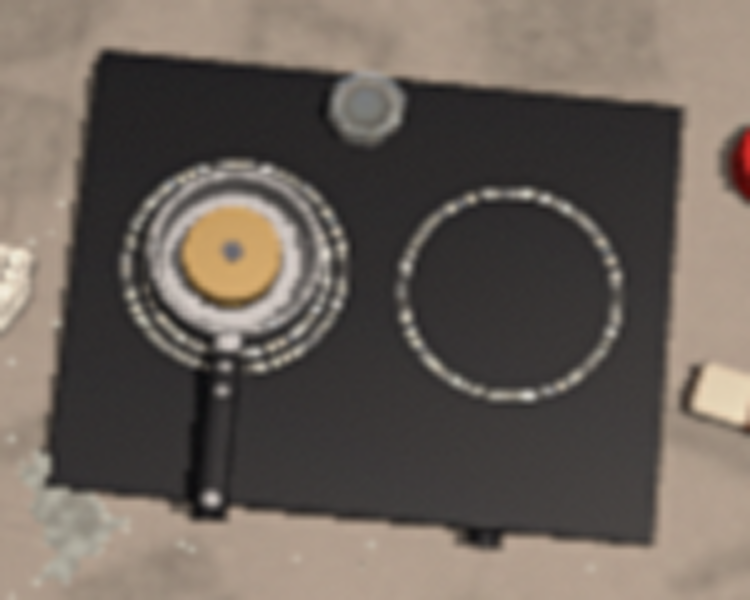

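View pics/side5f.png

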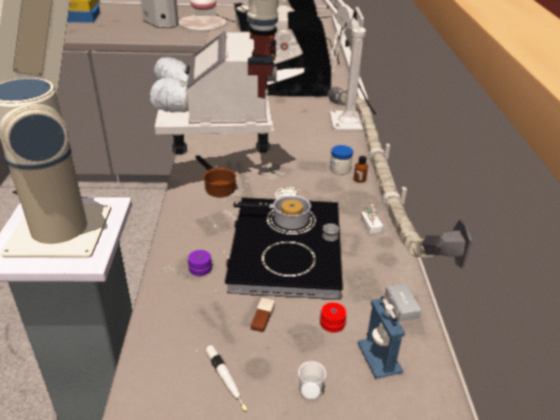

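```bash
python3 - <<'E'
from m import *
H=plane("top",up([(222,390),(211,498)],230,145,5,4.8),89);print("rivets",H.round(1))
d=H[0]-H[1];print("yaw",np.degrees(np.arctan2(d[1],d[0])).round(2))
X=np.array([(144,252),(328,252),(237,168),(170,195),(303,195),(165,312),(305,312)])
c,r=circ(plane("top",up(X,230,145,5,4.8),90));print("rim",c,r)
d=c-H[1][:2];print("yaw centre-rivet",np.degrees(np.arctan2(d[1],d[0])).round(2))
print("dish",plane("top",up([(367,105)],230,145,5,4.8),71).round(1))
E
```

```text
rivets [[522.2   2.   89. ]
 [461.5   6.2  89. ]]
yaw -4.0
rim [599.70005389  -3.5215189 ] 50.23185493271116
yaw centre-rivet -4.03
dish [[694.6 -74.8  71. ]]
```

```bash
python3 -c "
from workcell import bot
print(bot.get_obs()['qvel'].round(3)); print(bot.sign_off())"
```

```text
[-0.028 -0.02   0.009 -0.005  0.004 -0.004]
the job is handed in; nothing more can be done
None
```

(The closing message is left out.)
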